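Show a rocker cover to the inspection camera

TASK

Lift the aluminium rocker cover out of the blue crate and hold it level at lens height, its middle about 15 cm straight in front of the inspection camera's lens. Turn it there to show the camera first the long side with the flange ear, then the end with the pipe, then the other long side, keeping still for a second at each view; finish while still holding it up, steady and level, at that last view. Leave the other parts where they lie and do not bump the camera or its stand.

Things in the scene. Friction and masses are not known exactly. Their poses are not given: they have to be found in the camera images.
- cover_mid (a point): Centre of the rocker cover, a loose aluminium casting (0.3 to 0.65 kg) lying flat on the crate floor; 27.5 mm above its underside. z up, +x to the end with the pipe, +y to the long side with the ear. Flange 150 (x) x 90 (y) x 8 mm at the bottom; on it a crown 120 (x) x 56 (y) mm with flat upright sides, top 55 mm above the underside. Grasp across the crown's long sides.
- pipe_tip (a point): Centre of the open mouth of the breather pipe, 18 mm diameter (22 mm at the mouth), which sticks straight out of the cover's +x end; 100 mm along x and 6.5 mm above cover_mid.
- ear_tip (a point): Outer edge of the single flange ear with a dark bolt hole, 30 mm wide and 8 mm thick, that sticks out 22.5 mm beyond the flange on the cover's +y long side; 40 mm towards the plain end (-x), 67.5 mm along +y and 23.5 mm below cover_mid.
- cover: The rocker cover as a whole: origin at the centre of its underside, axes as cover_mid. Low ribs on the crown reach 57 mm above the underside; four bolt bosses of 8 mm radius, 66 mm along x and 36 mm along y from the middle, reach 16 mm.
- lens (a point): Centre of the front glass of the inspection camera, 200 mm above the bench. The lens looks along this point's -x, level (roughly towards the robot); y is to the side, z up. The lens barrel is 44 mm in diameter and 25 mm long, and behind it is the grey camera housing 80 x 56 x 56 mm, top 230 mm above the bench.
- stand: The camera's fixed stand: base plate 120 x 120 x 12 mm, 22 mm post, camera on top. Origin on the bench under the post; the lens glass is 65 mm along -x and 200 mm up. Axes as lens.
- crate: Fixed blue open crate, 300 mm (x) x 400 mm (y) x 60 mm high, walls and floor 5 mm thick, rim lip about 9 mm wider all round. Origin at the centre of its underside.
- indicator: Loose round indicator lamp, 62 mm diameter, 42 mm high, in the crate; leave alone. Origin at its underside.
- float_bowl: Loose small casting 62 x 50 x 40 mm in the crate; leave alone. Origin at its underside.
- camshaft: Loose camshaft 240 mm long (along y), 25 mm thick, lying on the bench below and before the camera; leave alone. Origin at its underside.
There are look-alikes about, which are no part of the job. What is shaped like the cover but brown or green is not meant. What is shaped like the stand but turquoise is not meant.

How it is judged:
By the outcome, as a careful person would: the job done as asked, in the order asked, and still so for the second after the job is handed in, while the arm keeps its last pose, push and grip.
It also fails if it takes over 54 s, if anything falls off the work surface, if the arm or the gripper's body presses on something with over 40 N, if the wrist force passes 120 N, or if a joint passes its speed limit or range.

ROBOT

A 6-joint arm with a two-finger parallel gripper is mounted at the origin on the work surface. World frame = base frame: x ahead of the robot, y to its left, z up, the work surface at z = 0. Lengths are in m, angles in rad, forces in N, time in s.
With the tool pointing down it reaches from about 0.425 to 0.95 m from the base axis. Payload 3.5 kg.
Tool frame: the origin (TCP) lies on the centre line of the jaws, within the pads' length; the fingertips stand 14 mm ahead of it and the grasp point (between the pads) lies 5 mm behind it (ctrl.finger_overhang is the distance from the TCP to the fingertips, in m); z points along the fingers, y is the line along which they close (so a half turn about z gives the same grasp; the last joint's range is limited). The gripper opens to 85 mm and grips with 20 to 120 N. Pads are 22 mm wide; open, the fingers measure 114 mm over their backs; the gripper's body (76 mm by 85 mm) begins 54 mm behind the grasp point. The pads swing forward as they close: fully open they stand 13 mm farther back than shut.
Start: joints at [1.134, 0.286, 1.577, -0, 1.279, -0.15], TCP at [0.191, 0.647, 0.245] pointing down, gripper open.
Joint ranges: [-2.77, 2.77], [-0.9, 2.22], [0.21, 2.48], [-1.53, 4.67], [0.24, 2.81], [-2.84, 2.84]. Speed limits (rad/s): [2.79, 2.79, 3.14, 3.14, 3.14, 3.14].

INTERFACE

Orientations are given as a unit quaternion [x, y, z, w].
In Python, from plant import ctrl gives the robot as it stands.
- The arm moves only by the tool send_rows, never from a script. Its argument "moves" is text: rows parted by semicolons, each of 7 numbers parted by spaces: the turn, a rotation vector about the tool's x, y, z in units of 360 degrees (1.0 is 360 degrees), then the shift along the tool's x, y, z in units of 20 cm (1.0 is 20 cm), then the gripper's target within -1 to 1 (fully open at 1, half-way at 0, shut at -1). A call has 1 to 12 rows; each row is the pose to reach, as a shift and turn from the pose commanded when the call began, along the tool's axes at that moment, turning the shorter way round; what a row does not reach only later rows make up. A row lasts 1/8 s, in which the tool goes at most 62.5 mm and 10.7 degrees, less where a joint would pass 70% of its speed; a pose out of reach is approached as far as the arm can. A call with a number of a shift or a turn outside -1 to 1 is refused whole. A call with a gripper value outside its range is refused whole. The fingers move at their own pace and stop on an object; "newtons" is the grip in N (left out, the last holds). Time passes only in rows, so rows that repeat a pose let the fingers close. It gives the time, the measured TCP pose, the force, the opening and the grip force at its end, in the units of the state.
- ctrl.get_state(): the state, without advancing time (a new reading comes with each control period).
- ctrl.read_camera(name): name is "side" or "top" or "wrist"; returns a dict with "image" (420x560x3 uint8, red, green, blue), "fovy" (degrees; the focal length in pixels is half the picture's height over the tangent of half this angle, whatever the lens; pixels are square), "cx", "cy" (the principal point, pixels), "extrinsics" (4x4, takes a point from camera to world coordinates). Camera axes: x right, y up, looking along -z (the intrinsics and any distortion apply to the point x, -y, -z); pixel columns grow to the right and rows downward; lengths in m; the calibration is good to about 2 mm. A picture is of the moment at which its call begins. There is no depth.
- ctrl.sign_off(): hands the job in; it is judged then, once.
The state is a dict: "time": time; "qpos": joint angles; "dq": joint speeds; "joint_efforts": joint torques, N m; "eef_pos": TCP position; "tcp_rot": TCP orientation; "contact_force": force on the tool from outside, world axes, zero at the start; "wrist_torque": the same for the moment, N m; "opening": opening from 0.0 (shut) to 1.0 (fully open); "finger_force": force on a finger pad.
Only numpy, scipy, OpenCV 4.12 (cv2) and the standard library are available. Lean on these libraries where they do the work, as an engineer would, in place of code of your own. Each camera call takes 0.05 s, during which the arm holds its last target. There are 200 camera calls.

## Working session

There is one attempt and no reset: what is moved stays moved. The work goes in short steps, Python scripts to look and compute and a tool call to move; the robot and the scene stay as the last step left them, time stands still between calls to the robot, and variables do not carry over. Pictures are saved under pics/ and viewed, at most 10 in all, crops included, and the job is handed in when it is done.

Besides the shell and the picture viewer there is one more tool, called after "Call:" as name(argument=value, ...) on one line, values as JSON. send_rows: Moves the arm, as the interface text tells. Its arguments: {"type":"object","properties":{"moves":{"type":"string"},"newtons":{"type":"number"}},"required":["moves"]}

```bash
mkdir -p pics; ls; python3 - <<'E'
from plant import ctrl
import cv2,numpy as np
for n in ["side","top","wrist"]:
    r=ctrl.read_camera(n); cv2.imwrite(f"pics/{n}0.png",r["image"][:,:,::-1])
    print(n,[k for k in r],r["fovy"],r["cx"],r["cy"],r.get("distortion")); print(np.round(r["extrinsics"],4).tolist())
s=ctrl.get_state();print(s, ctrl.finger_overhang)
E
```

```text
pics
side ['image', 'fovy', 'cx', 'cy', 'extrinsics'] 55.76558558605889 280.79452738894355 209.2549477210778 None
[[-0.9581, 0.1723, -0.2287, 0.3253], [-0.2858, -0.5225, 0.8034, 0.8071], [0.0189, 0.8351, 0.5498, 0.6855], [0.0, 0.0, 0.0, 1.0]]
top ['image', 'fovy', 'cx', 'cy', 'extrinsics'] 57.66736579867498 283.90696442589757 208.34033152696134 None
[[0.014, 0.9987, -0.0488, 0.4875], [-0.9998, 0.0146, 0.012, 0.0569], [0.0127, 0.0486, 0.9987, 1.2391], [0.0, 0.0, 0.0, 1.0]]
wrist ['image', 'fovy', 'cx', 'cy', 'extrinsics'] 64.2454433126673 277.30599110537645 203.51965498672598 None
[[0.2825, -0.9187, -0.276, 0.1201], [0.9593, 0.2701, 0.083, 0.6681], [-0.0018, -0.2882, 0.9576, 0.3729], [0.0, 0.0, 0.0, 1.0]]
{'time': 0.15, 'qpos': array([ 1.13397586e+00,  2.87026670e-01,  1.57780171e+00,  1.54681922e-05,
        1.27864622e+00, -1.49998397e-01]), 'dq': array([-0.00040132, -0.00302136, -0.00401151,  0.00131906,  0.00104621,
        0.00035381]), 'joint_efforts': array([ 8.76573922e-04, -4.06605542e+01, -2.93140984e+01, -1.17892532e-04,
        3.93625131e-03,  2.20315337e-05]), 'eef_pos': array([0.19072354, 0.64699557, 0.24424304]), 'tcp_rot': array([ 1.42922104e-01,  9.89733493e-01, -8.98618168e-04, -2.79234008e-04]), 'contact_force': array([ 0.28243377, -0.37672694, -0.30243019]), 'wrist_torque': array([0.0146703 , 0.03799391, 0.00143907]), 'finger_force': 0.0, 'opening': 0.9992730176292522} 0.014
```

View pics/top0.png

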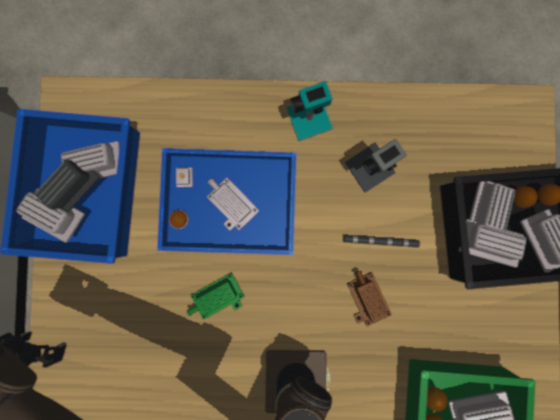

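View pics/side0.png

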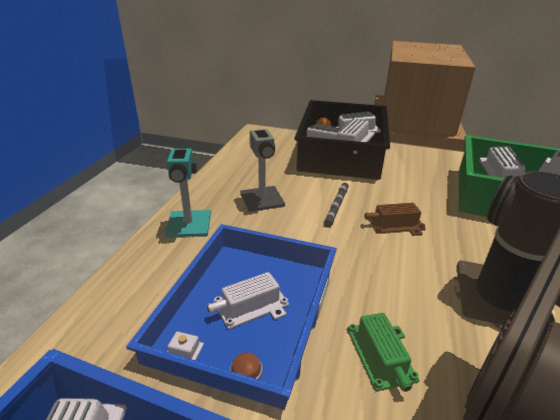

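The top view shows the crate with the cover: pipe at about (212,183), ear at about (228,226). The grey camera stand is at about (372,165). The side view agrees. I'll enlarge crops of both views to measure.

```bash
python3 - <<'E'
import cv2,numpy as np
t=cv2.imread("pics/top0.png");s=cv2.imread("pics/side0.png")
def c(im,x,y,w,h,k):
    o=cv2.resize(im[y:y+h,x:x+w],None,fx=k,fy=k,interpolation=cv2.INTER_CUBIC)
    for i in range(0,w,10): cv2.line(o,(i*k,0),(i*k,4 if i%50 else 12),(0,255,255),1)
    for i in range(0,h,10): cv2.line(o,(0,i*k),(4 if i%50 else 12,i*k),(0,255,255),1)
    return o
a=np.hstack([c(t,200,170,65,65,6),c(t,335,130,65,65,6)])
b=np.hstack([c(s,200,260,100,75,4)[:, :390],c(s,235,120,65,50,6)])
cv2.imwrite("pics/crop.png",np.vstack([a[:,:780],b[:200+0] if 0 else cv2.resize(b,(780,200*1))]))
E
```

```text
(no output)
```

View pics/crop.png

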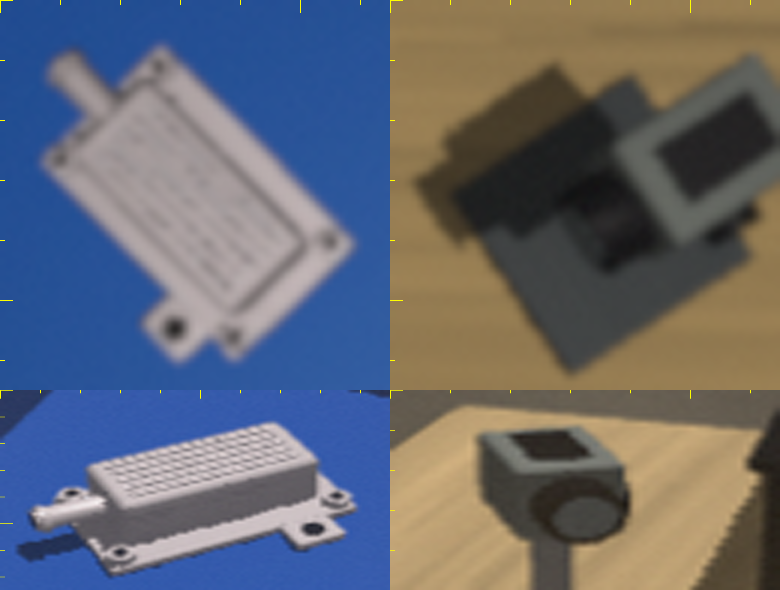

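The crops give the pixels I need. In the top view, the flange corners are at (227,177), (207,197), (239,230) and (259,210), with the housing top and base plate corners also readable. In the side view the lens glass is at about (267.5,153).

```bash
cat > h.py <<'E'
from plant import ctrl
import numpy as np
def ray(r,u,v):
    f=210/np.tan(np.radians(r["fovy"]/2)); E=np.array(r["extrinsics"])
    return E[:3,3],E[:3,:3]@np.array([(u-r["cx"])/f,-(v-r["cy"])/f,-1])
def onz(r,p,z):
    o,d=ray(r,*p); return o+d*(z-o[2])/d[2]
def proj(r,P):
    f=210/np.tan(np.radians(r["fovy"]/2)); E=np.array(r["extrinsics"]); c=E[:3,:3].T@(np.asarray(P)-E[:3,3])
    return r["cx"]-f*c[0]/c[2], r["cy"]+f*c[1]/c[2]
E
python3 - <<'E'
from h import *
t=ctrl.read_camera("top");s=ctrl.read_camera("side")
def show(n,ps,z):
    P=np.array([onz(t,p,z)[:2] for p in ps]); print(n,P.round(4).tolist(),"mean",P.mean(0).round(4),"sides",np.linalg.norm(np.diff(P,axis=0),axis=1).round(4));return P
F=show("flange",[(227,177.3),(207,196.7),(239.2,230),(259.2,210.3)],.013)
d=F[1]-F[2]+F[0]-F[3];print("yaw",np.degrees(np.arctan2(d[1],d[0])))
print("pipe",onz(t,(211.3,181),.039),"ear",onz(t,(227,228),.013))
B=show("base",[(345.8,161.7),(365,192.5),(395,173),(375.3,142.5)],.012)
d=B[0]+B[1]-B[2]-B[3];a=np.arctan2(d[1],d[0]);print("lookdir",np.degrees(a))
c=B.mean(0);u=np.array([np.cos(a),np.sin(a)])
print("lens",c+.065*u,"side cam lens",onz(s,(267.5,153),.2))
H=show("hous",[(372.5,154.2),(384.2,170.8)],.23); print(H.mean(0))
show("crate rim",[(160,150),(296,151),(294,253),(158,252)],.06)
print("cover in side",[proj(s,[*F.mean(0),.062])])
E
```

```text
flange [[0.645, 0.2271], [0.5813, 0.2899], [0.4759, 0.1844], [0.54, 0.1215]] mean [0.5605 0.2057] sides [0.0895 0.1491 0.0899]
yaw 45.08303188512888
pipe [0.62915837 0.27261664 0.039     ] ear [0.48174289 0.22359784 0.013     ]
base [[0.702, -0.1567], [0.6027, -0.2196], [0.6677, -0.317], [0.7666, -0.2526]] mean [ 0.6847 -0.2365] sides [0.1176 0.1172 0.1181]
lookdir 123.82343307393165
lens [ 0.64856787 -0.18248415] side cam lens [ 0.6457772 -0.1679526  0.2      ]
hous [[0.6853, -0.1902], [0.6411, -0.2216]] mean [ 0.6632 -0.2059] sides [0.0542]
[ 0.66321362 -0.20591955]
crate rim [[0.7209, 0.43], [0.7248, 0.0075], [0.408, 0.0097], [0.4056, 0.4267]] mean [0.5648 0.2185] sides [0.4225 0.3168 0.417 ]
cover in side [(np.float64(251.30323637195423), np.float64(284.1053205172963))]
```

```bash
cat >> h.py <<'E'
from scipy.spatial.transform import Rotation as Ro
def plan(pos,yang,p0=None,R0=None):
    """units to reach TCP pos with tool z down and closing axis y at angle yang (deg)"""
    s=ctrl.get_state(); p0=s["eef_pos"] if p0 is None else np.array(p0)
    R0=Ro.from_quat(s["tcp_rot"]).as_matrix() if R0 is None else R0
    a=np.radians(yang); y=np.array([np.cos(a),np.sin(a),0]); z=np.array([0,0,-1.]); x=np.cross(y,z)
    R=np.array([x,y,z]).T
    print("turn",(Ro.from_matrix(R0.T@R).as_rotvec()/(2*np.pi)).round(4),"shift",(R0.T@(np.array(pos)-p0)/.2).round(4))
E
python3 -c "
from h import *
plan([.5605,.2057,.20],135)"
```

```text
turn [-1.000e-04 -1.000e-04 -1.706e-01] shift [-2.3975 -1.594   0.2246]
```

Call:
send_rows(moves="0 0 -0.085 -0.98 -0.65 0 1; 0 0 -0.085 -0.98 -0.65 0 1; 0 0 -0.085 -0.98 -0.65 0 1; 0 0 -0.085 -0.98 -0.65 0 1; 0 0 -0.085 -0.98 -0.65 0 1")

```text
time: 0.88
eef_pos: [0.3441, 0.4651, 0.2454]
tcp_rot: [-0.121, 0.993, -0.0, 0.0]
contact_force: [-0.3, -0.1, -0.1]
opening: 1.002
finger_force: 0.0
```

```bash
python3 -c "
from h import *
print(ctrl.get_state()['time'],ctrl.get_state()['eef_pos']);plan([.5605,.2057,.20],135)"
```

```text
0.875 [0.34410302 0.4650686  0.24536014]
turn [-0.0001  0.     -0.0864] shift [-0.7391 -1.5185  0.2275]
```

Call:
send_rows(moves="0 0 -0.0864 -0.43 -0.9 0 1; 0 0 -0.0864 -0.43 -0.9 0 1; 0 0 -0.0864 -0.43 -0.9 0 1; 0 0 -0.0864 -0.43 -0.9 0 1; 0 0 -0.0864 -0.43 -0.9 0 1; 0 0 -0.0864 -0.43 -0.9 0 1")

```text
time: 1.62
eef_pos: [0.4688, 0.3149, 0.2452]
tcp_rot: [-0.385, 0.923, 0.0, -0.0]
contact_force: [-0.4, 1.0, 0.2]
opening: 1.001
finger_force: 0.0
```

```bash
python3 -c "
from h import *
print(ctrl.get_state()['time'],ctrl.get_state()['eef_pos']);plan([.5605,.2057,.20],135)"
```

```text
1.625 [0.46883395 0.31492236 0.24524209]
turn [ 0.0001 -0.      0.0009] shift [ 0.0659 -0.7101  0.2257]
```

Call:
send_rows(moves="0 0 0 0.066 -0.71 0.22 1; 0 0 0 0.066 -0.71 0.22 1; 0 0 0 0.066 -0.71 0.22 1; 0 0 0 0.066 -0.71 0.22 1; 0 0 0 0.066 -0.71 0.22 1")

```text
time: 2.25
eef_pos: [0.5605, 0.2061, 0.2018]
tcp_rot: [-0.386, 0.923, 0.0, 0.0]
contact_force: [-0.8, 0.2, -0.1]
opening: 0.997
finger_force: 0.0
```

```bash
python3 -c "
from h import *
import cv2
print(ctrl.get_state()['eef_pos'],ctrl.get_state()['tcp_rot'],ctrl.get_state()['qpos'])
r=ctrl.read_camera('wrist');im=r['image'][:,:,::-1].copy()
c=np.array([.5605,.2057,0]);a=np.radians(45.1);X=np.array([np.cos(a),np.sin(a),0]);Y=np.array([-X[1],X[0],0])
def q(x,y,z):
    p=proj(r,c+x*X+y*Y+[0,0,.005+z]);cv2.circle(im,(round(p[0]),round(p[1])),3,(0,0,255),1)
for sx in(1,-1):
  for sy in(1,-1): q(.075*sx,.045*sy,.008);q(.06*sx,.028*sy,.055)
q(.1,0,.034);q(-.04,.0675,.008)
cv2.imwrite('pics/w1.png',im)"
```

```text
[0.56053162 0.20610563 0.20183772] [-3.85597736e-01  9.22666911e-01  3.14066266e-04  2.41688362e-04] [ 1.82303249e-01  1.55764116e-01  1.81288268e+00  7.77104646e-04
  1.17260669e+00 -2.18050548e+00]
```

View pics/w1.png

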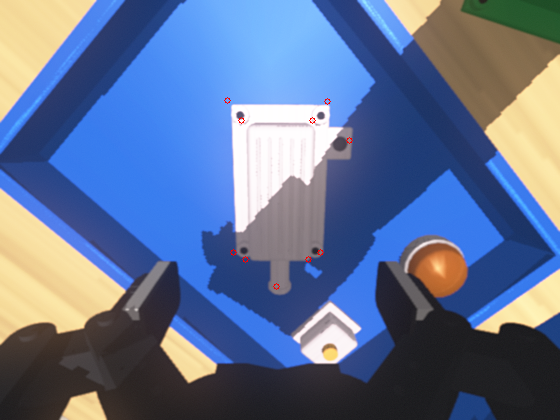

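The wrist view shows the overlay sitting 2–4 mm from the cover, which is shifted towards the ear and the pipe. I'll correct to about (0.562,0.2095), descend and grip.

```bash
python3 -c "
from h import *
plan([.562,.2095,.032],135)"
```

```text
turn [-0.      0.0002  0.0011] shift [-0.0161  0.0065  0.8502]
```

Call:
send_rows(moves="0 0 0.001 -0.016 0.0065 0.25 1; 0 0 0.001 -0.016 0.0065 0.45 1; 0 0 0.001 -0.016 0.0065 0.62 1; 0 0 0.001 -0.016 0.0065 0.75 1; 0 0 0.001 -0.016 0.0065 0.85 1; 0 0 0.001 -0.016 0.0065 0.85 1; 0 0 0.001 -0.016 0.0065 0.85 -0.1; 0 0 0.001 -0.016 0.0065 0.85 -1; 0 0 0.001 -0.016 0.0065 0.85 -1; 0 0 0.001 -0.016 0.0065 0.85 -1; 0 0 0.001 -0.016 0.0065 0.85 -1; 0 0 0.001 -0.016 0.0065 0.85 -1", newtons=70)

```text
time: 3.8
eef_pos: [0.5637, 0.2083, 0.0333]
tcp_rot: [-0.382, 0.924, 0.0, 0.001]
contact_force: [-0.9, 0.5, 6.4]
opening: 0.651
finger_force: 77.0
```

Call:
send_rows(moves="0 0 0 0 0 -0.1 -1; 0 0 0 0 0 -0.25 -1; 0 0 0 0 0 -0.45 -1; 0 0 0 0 0 -0.65 -1; 0 0 0 0 0 -0.83 -1; 0 0 0 0 0 -0.95 -1; 0 0 0 0 0 -0.95 -1; 0 0 0 0 0 -0.95 -1")

```text
time: 4.8
eef_pos: [0.5613, 0.2073, 0.2193]
tcp_rot: [-0.382, 0.924, 0.0, -0.002]
contact_force: [0.2, -0.5, -5.8]
opening: 0.645
finger_force: 76.3
```

```bash
python3 -c "
from h import *
import cv2
s=ctrl.get_state()
print(s['eef_pos'],s['tcp_rot'],s['qpos'],s['contact_force'],s['wrist_torque'],s['opening'],s['finger_force'])
r=ctrl.read_camera('wrist');im=r['image'][:,:,::-1].copy()
R=Ro.from_quat(s['tcp_rot']).as_matrix(); X=-R[:,0];Y=R[:,1];Z=-R[:,2]
def q(x,y,z,c):
    p=proj(r,s['eef_pos']+x*X+y*Y+(z-.028)*Z);cv2.circle(im,(round(p[0]),round(p[1])),3,c,1)
for sx in(1,-1):
  for sy in(1,-1): q(.075*sx,.045*sy,.008,(0,0,255));q(.06*sx,.028*sy,.055,(0,255,0))
q(.1,0,.034,(0,0,255));q(-.04,.0675,.008,(0,0,255))
t=ctrl.read_camera('side')
cv2.imwrite('pics/w2.png',cv2.resize(np.hstack([im[:,80:480],t['image'][100:400,100:400,::-1].repeat(1,0) if 0 else t['image'][:,80:480,::-1]]),(800,420)))"
```

```text
[0.56125321 0.20727845 0.21934725] [-3.81928784e-01  9.24190131e-01  2.06115518e-04 -1.72138150e-03] [ 1.84445290e-01  1.43478500e-01  1.79327691e+00 -3.26898873e-04
  1.20829112e+00 -2.17000061e+00] [ 0.16856804 -0.45469553 -5.76464219] [-0.02097703  0.0454465  -0.01926896] 0.6454997401387572 76.27013325691223
```

View pics/w2.png

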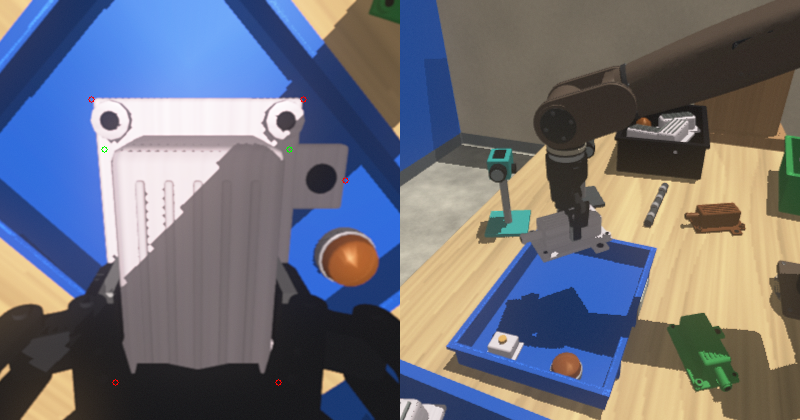

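The cover is held squarely. Its centre sits within about 2 mm of the TCP and it weighs roughly 0.59 kg. Next I carry it towards the lens while turning it.

```bash
python3 -c "
from h import *
plan([.56,.09,.215],40)"
```

```text
turn [-2.000e-04 -8.000e-04  2.636e-01] shift [ 0.4182 -0.4114  0.0194]
```

Call:
send_rows(moves="0 0 0.012 0.02 -0.02 0 -1; 0 0 0.035 0.05 -0.05 0 -1; 0 -0.0004 0.06 0.09 -0.09 0 -1; 0 -0.0004 0.085 0.13 -0.13 0.01 -1; 0 -0.0004 0.11 0.17 -0.17 0.01 -1; 0 -0.0004 0.135 0.21 -0.21 0.01 -1; 0 -0.0006 0.16 0.25 -0.25 0.01 -1; 0 -0.0006 0.185 0.29 -0.29 0.02 -1; 0 -0.0008 0.21 0.33 -0.33 0.02 -1; 0 -0.0008 0.235 0.37 -0.37 0.02 -1; 0 -0.0008 0.255 0.4 -0.4 0.02 -1; 0 -0.0008 0.2636 0.418 -0.411 0.02 -1")

```text
time: 6.4
eef_pos: [0.5605, 0.0899, 0.2155]
tcp_rot: [0.424, 0.906, 0.0, 0.001]
contact_force: [-0.3, -0.1, -4.0]
opening: 0.65
finger_force: 76.1
```

```bash
python3 -c "
from h import *
print(ctrl.get_state()['eef_pos'],ctrl.get_state()['qpos']);plan([.565,-.059,.2005],-56)"
```

```text
[0.56053013 0.08989831 0.21547818] [-1.95053282e-02  7.73427878e-02  1.87291017e+00 -3.94391845e-04
  1.19008106e+00 -7.14991764e-01]
turn [2.000e-04 0.000e+00 2.663e-01] shift [-0.5857 -0.46    0.0752]
```

Call:
send_rows(moves="0 0 0.012 -0.03 -0.02 0 -1; 0 0 0.035 -0.08 -0.06 0.01 -1; 0 0 0.06 -0.13 -0.10 0.02 -1; 0 0 0.085 -0.19 -0.15 0.03 -1; 0 0 0.11 -0.25 -0.20 0.035 -1; 0 0 0.135 -0.31 -0.24 0.04 -1; 0 0 0.16 -0.37 -0.29 0.05 -1; 0 0 0.185 -0.43 -0.34 0.06 -1; 0 0 0.21 -0.49 -0.38 0.065 -1; 0 0 0.235 -0.54 -0.42 0.07 -1; 0 0 0.256 -0.57 -0.45 0.075 -1; 0 0 0.2663 -0.586 -0.46 0.075 -1")

```text
time: 7.9
eef_pos: [0.5653, -0.0588, 0.2004]
tcp_rot: [0.956, 0.292, 0.001, -0.0]
contact_force: [1.4, -0.4, -5.2]
opening: 0.646
finger_force: 76.1
```

Call:
send_rows(moves="0 0 0 0 0 0 -1; 0 0 0 0 0 0 -1")

```text
time: 8.15
eef_pos: [0.5659, -0.0582, 0.2015]
tcp_rot: [0.956, 0.294, 0.001, 0.0]
contact_force: [0.8, -0.4, -4.9]
opening: 0.649
finger_force: 76.1
```

```bash
python3 -c "
from h import *
import cv2
s=ctrl.get_state();print(s['time'],s['eef_pos'],s['qpos'],s['wrist_torque'],s['finger_force']);plan([.565,-.059,.2005],-56)
t=ctrl.read_camera('top');r=ctrl.read_camera('side')
k=lambda im:cv2.resize(im,None,fx=2,fy=2,interpolation=cv2.INTER_CUBIC)
a=k(t['image'][110:310,230:430,::-1]); b=k(r['image'][60:260,200:400,::-1])
cv2.imwrite('pics/v1.png',np.hstack([a,b]))
for P in ([.649,-.1835,.2],[.565,-.059,.2],):print(np.round(proj(t,P)),np.round(proj(r,P)))
"
```

```text
8.15 [ 0.56585787 -0.05818407  0.20148145] [-2.81253926e-01  9.29691634e-02  1.88301473e+00  1.21250674e-03
  1.16295552e+00  6.91987916e-01] [ 0.02365706  0.0078828  -0.03276826] 76.05522036552429
turn [ 0.0002 -0.0004  0.0006] shift [-0.0059  0.001   0.0049]
[367. 169.] [268. 151.]
[322. 199.] [284. 175.]
```

View pics/v1.png

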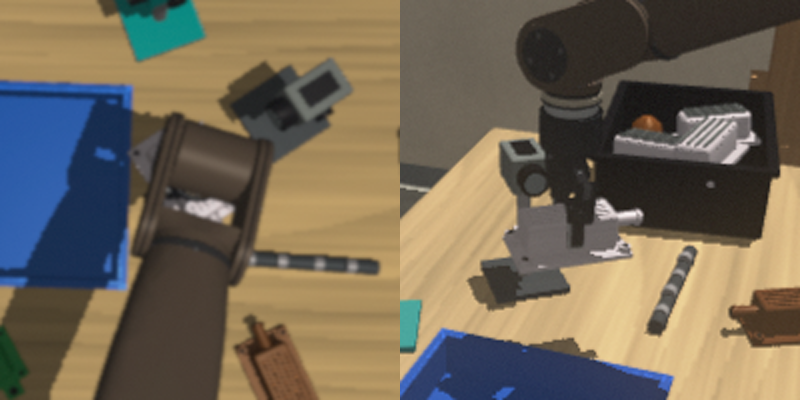

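Ear side faces the lens, and the lens reads about (266.5,150) in the side view against a predicted (268,151). Next I check level with a model overlay while making the small correction.

Call:
send_rows(moves="0 0 0 -0.006 0.001 0.006 -1; 0 0 0 -0.006 0.001 0.006 -1; 0 0 0 -0.006 0.001 0.006 -1")

```text
time: 8.62
eef_pos: [0.5654, -0.0593, 0.2012]
tcp_rot: [0.956, 0.294, 0.002, 0.001]
contact_force: [-0.7, 0.0, -3.8]
opening: 0.646
finger_force: 76.1
```

```bash
cat > ov.py <<'E'
from h import *
import cv2,sys
s=ctrl.get_state();print(s['time'],s['eef_pos'],s['tcp_rot'],s['finger_force'])
R=Ro.from_quat(s['tcp_rot']).as_matrix(); X=-R[:,0];Y=R[:,1];Z=-R[:,2]
def pts(r):
    L=[]
    def P(x,y,z): return proj(r,s['eef_pos']+x*X+y*Y+(z-.0285)*Z)
    for a,b,z in((.075,.045,0),(.06,.028,.055)):
        c=[P(a,b,z),P(a,-b,z),P(-a,-b,z),P(-a,b,z)];L.append(c)
    return L
out=[]
for n,cx,cy,k,w,h in(("side",284,175,4,100,110),("wrist",280,150,1,400,300)):
    r=ctrl.read_camera(n);x0=int(cx-w/2);y0=int(cy-h/2);im=cv2.resize(r['image'][y0:y0+h,x0:x0+w,::-1],None,fx=k,fy=k,interpolation=cv2.INTER_CUBIC)
    for c in pts(r): cv2.polylines(im,[np.round((np.array(c)-[x0,y0])*k).astype(int)],True,(0,0,255),1)
    out.append(im if im.shape[0]==440 else cv2.copyMakeBorder(im,0,440-im.shape[0],0,0,cv2.BORDER_CONSTANT))
cv2.imwrite(sys.argv[1],np.hstack(out))
E
python3 ov.py pics/v1o.png
```

```text
8.625 [ 0.5654106  -0.05927855  0.20122801] [9.55906066e-01 2.93663649e-01 2.14946201e-03 7.96025520e-04] 76.05421900749207
```

View pics/v1o.png

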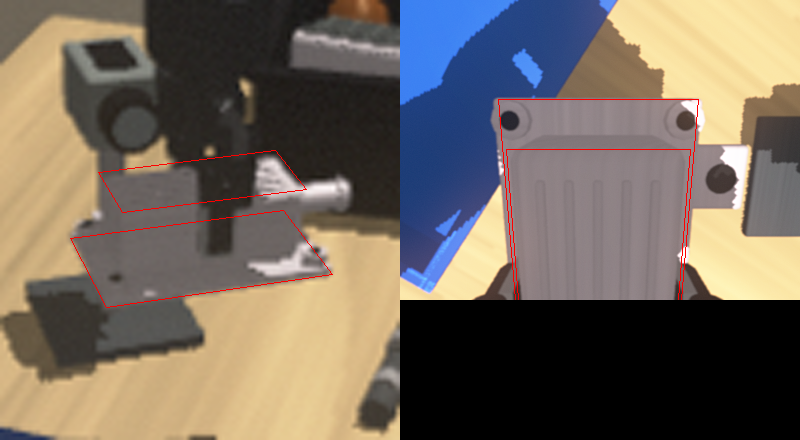

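The model fits the held cover and it is level. I'll hold the first view.

Call:
send_rows(moves="0 0 0 0 0 0 -1; 0 0 0 0 0 0 -1; 0 0 0 0 0 0 -1; 0 0 0 0 0 0 -1; 0 0 0 0 0 0 -1; 0 0 0 0 0 0 -1; 0 0 0 0 0 0 -1; 0 0 0 0 0 0 -1; 0 0 0 0 0 0 -1; 0 0 0 0 0 0 -1; 0 0 0 0 0 0 -1; 0 0 0 0 0 0 -1")

```text
time: 10.22
eef_pos: [0.5654, -0.0593, 0.2012]
tcp_rot: [0.956, 0.294, 0.002, 0.001]
contact_force: [-0.2, -0.1, -4.2]
opening: 0.648
finger_force: 76.1
```

```bash
python3 -c "
from h import *
plan([.565,-.059,.2005],34)"
```

```text
turn [ 8.000e-04 -1.000e-04 -2.496e-01] shift [-0.0008 -0.0024  0.0033]
```

Call:
send_rows(moves="0 0 -0.012 0 0 0 -1; 0 0 -0.035 0 0 0 -1; 0 0 -0.06 0 0 0 -1; 0 0 -0.085 0 0 0 -1; 0 0 -0.11 0 0 0 -1; 0 0 -0.135 0 0 0 -1; 0 0 -0.16 0 0 0 -1; 0 0 -0.185 0 0 0 -1; 0 0 -0.21 0 0 0 -1; 0 0 -0.23 0 0 0.002 -1; 0 0 -0.244 0 -0.002 0.003 -1; 0.0005 0 -0.2496 0 -0.002 0.003 -1")

```text
time: 11.72
eef_pos: [0.5651, -0.0589, 0.2006]
tcp_rot: [0.469, 0.883, 0.001, 0.001]
contact_force: [-0.7, -0.8, -4.5]
opening: 0.648
finger_force: 76.1
```

Call:
send_rows(moves="0 0 0 0 0 0 -1; 0 0 0 0 0 0 -1")

```text
time: 11.98
eef_pos: [0.5652, -0.059, 0.2006]
tcp_rot: [0.47, 0.883, 0.001, 0.001]
contact_force: [-0.6, -0.3, -5.2]
opening: 0.644
finger_force: 76.1
```

```bash
python3 -c "
from h import *
plan([.565,-.059,.2005],34)"; python3 ov.py pics/v2o.png
```

```text
turn [ 0.0003  0.0001 -0.0001] shift [ 0.0006 -0.0009  0.0003]
11.975 [ 0.56521314 -0.05899847  0.20055638] [4.69777856e-01 8.82784238e-01 5.48114816e-04 6.74189828e-04] 76.10340714454651
```

View pics/v2o.png

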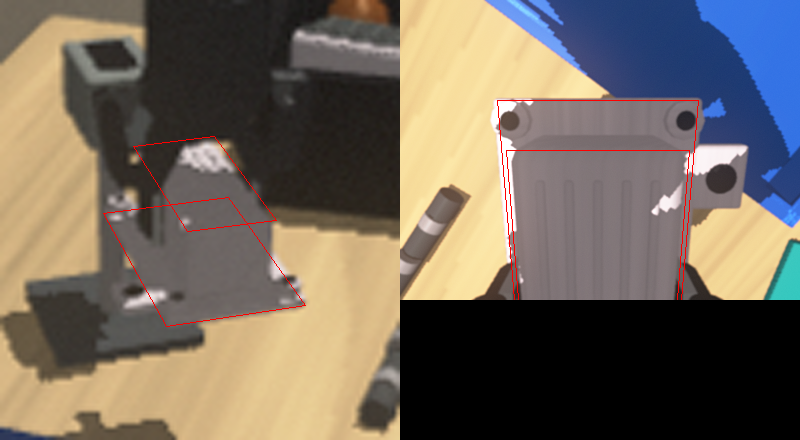

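The pipe end now points at the camera, level and matching the model. I'll hold here, then turn to the last view and hold again.

Call:
send_rows(moves="0 0 0 0 0 0 -1; 0 0 0 0 0 0 -1; 0 0 0 0 0 0 -1; 0 0 0 0 0 0 -1; 0 0 0 0 0 0 -1; 0 0 0 0 0 0 -1; 0 0 0 0 0 0 -1; 0 0 0 0 0 0 -1; 0 0 0 0 0 0 -1; 0 0 0 0 0 0 -1; 0 0 0 0 0 0 -1; 0 0 0 0 0 0 -1")

```text
time: 13.58
eef_pos: [0.5652, -0.059, 0.2006]
tcp_rot: [0.469, 0.883, 0.001, 0.001]
contact_force: [0.5, -0.4, -5.4]
opening: 0.646
finger_force: 76.1
```

Call:
send_rows(moves="0 0 -0.012 0 0 0 -1; 0 0 -0.035 0 0 0 -1; 0 0 -0.06 0 0 0 -1; 0 0 -0.085 0 0 0 -1; 0 0 -0.11 0 0 0 -1; 0 0 -0.135 0 0 0 -1; 0 0 -0.16 0 0 0 -1; 0 0 -0.185 0 0 0 -1; 0 0 -0.21 0 0 0 -1; 0 0 -0.23 0 0 0 -1; 0 0 -0.244 0 0 0 -1; 0 0 -0.25 0 0 0 -1")

```text
time: 15.08
eef_pos: [0.5652, -0.059, 0.2006]
tcp_rot: [-0.293, 0.956, -0.0, 0.001]
contact_force: [0.3, -0.1, -4.5]
opening: 0.649
finger_force: 76.1
```

Call:
send_rows(moves="0 0 0 0 0 0 -1; 0 0 0 0 0 0 -1; 0 0 0 0 0 0 -1; 0 0 0 0 0 0 -1; 0 0 0 0 0 0 -1; 0 0 0 0 0 0 -1; 0 0 0 0 0 0 -1; 0 0 0 0 0 0 -1; 0 0 0 0 0 0 -1; 0 0 0 0 0 0 -1; 0 0 0 0 0 0 -1; 0 0 0 0 0 0 -1")

```text
time: 16.58
eef_pos: [0.5652, -0.059, 0.2006]
tcp_rot: [-0.292, 0.956, -0.0, 0.001]
contact_force: [0.4, 0.4, -4.8]
opening: 0.649
finger_force: 76.1
```

```bash
python3 -c "
from h import *
plan([.565,-.059,.2005],124)"; python3 ov.py pics/v3o.png
```

```text
turn [-0.0001  0.0002  0.    ] shift [0.0009 0.0004 0.0004]
16.575 [ 0.56519452 -0.05896904  0.20058557] [-2.92415202e-01  9.56291075e-01 -9.45084758e-05  8.48235872e-04] 76.12537980079651
```

View pics/v3o.png

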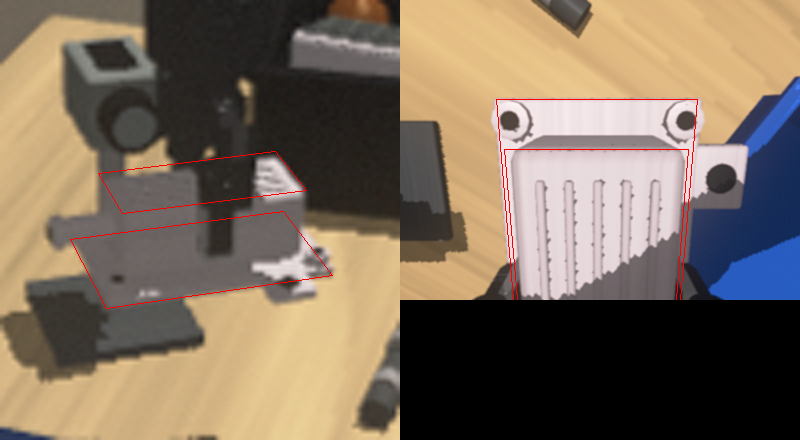

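The other long side now faces the camera, with the ear away from it. The cover is level and still, so I'm handing in.

```bash
python3 -c "
from plant import ctrl
print(ctrl.sign_off())"
```

```text
the job is handed in; nothing more can be done
None
```

I lifted the cover out of the crate and showed the camera the ear side, then the pipe end, then the other long side, each held still for over a second. I handed it in at about 17 s, still holding it level at lens height about 15 cm in front of the lens.

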